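# Take a tube carrier off its deep drip hook and seat it in the tray

## Robot

A 6-joint arm with a two-finger parallel gripper is mounted at the origin on the work surface. World frame = base frame: x ahead of the robot, y to its left, z up, the work surface at z = 0. Lengths are in m, angles in rad, forces in N, time in s.
With the tool pointing down it reaches from about 0.275 to 0.725 m from the base axis. Payload 15.9 kg.
Tool frame: the origin (TCP) lies midway between the tips of the shut fingers; the grasp point (between the pads) lies 19 mm behind it (robot.tcp_to_grasp is the distance from the TCP to the grasp point, in m); z points along the fingers, y is the line along which they close (so a half turn about z gives the same grasp; the last joint's range is limited). The gripper opens to 85 mm and grips with 20 to 120 N. Pads are 22 mm wide; open, the fingers measure 114 mm over their backs; the gripper's body (76 mm by 85 mm) begins 54 mm behind the grasp point. The pads swing forward as they close: fully open they stand 13 mm farther back than shut.
Start: joints at [-1.216, 0.213, -0.034, 1.323, 0, 1.571], TCP at [0.174, -0.469, 0.231] pointing down, gripper open.
Joint ranges: [-2.98, 2.98], [-0.74, 1.72], [-1.14, 1.35], [-2.1, 2.04], [-1.57, 1.44], [-3.14, 3.14]. Speed limits (rad/s): [1.89, 1.89, 2.39, 2.57, 3.14, 3.14].

## Interface

Orientations are given as [roll, pitch, yaw] about the fixed x, y, z axes, in that order (R = Rz(yaw) Ry(pitch) Rx(roll)).
In Python, from plant import sensors, vision, robot gives the robot as it stands.
- The arm moves only by the tool arm_command, never from a script. Its argument "deltas" is a list of rows, each a list of 5 numbers: the closure in counts, from 0 (fully open) to 255 (shut), then the shift along the world's x, y, z in m, then the turn about the world's z in degrees. In form: [[hand, tx, ty, tz, turn], ...]. A call has exactly 8 rows; each row is the pose to reach, as a shift and turn from the pose commanded when the call began; what a row does not reach only later rows make up. A row lasts 1/12 s, in which the tool goes at most 41.7 mm and 7.16 degrees, less where a joint would pass 70% of its speed; a pose out of reach is approached as far as the arm can. A call with a gripper value outside its range is refused whole. The fingers move at their own pace and stop on an object; "squeeze" is the grip in N (left out, the last holds). Time passes only in rows, so rows that repeat a pose let the fingers close, or fill a call up. It gives the time, the measured TCP pose, the force, the opening and the grip force at its end, in the units of the state.
- sensors.sense(): the state, without advancing time (a new reading comes with each control period).
- vision.grab_frame(name): name is "side" or "top" or "wrist"; returns a dict with "color" (480x640x3 uint8, red, green, blue), "fx", "fy", "cx", "cy" (pixels), "pose" (4x4, takes a point from camera to world coordinates). Camera axes: x right, y up, looking along -z (the intrinsics and any distortion apply to the point x, -y, -z); pixel columns grow to the right and rows downward; lengths in m; the calibration is good to about 2 mm. A picture is of the moment at which its call begins. There is no depth.
- robot.sign_off(): hands the job in; it is judged then, once.
The state is a dict: "clock": time; "joints": joint angles; "joint_velocities": joint speeds; "effort": joint torques, N m; "ee_pos": TCP position; "tool_rot": TCP orientation; "contact_force": force on the tool from outside, world axes, zero at the start; "moment": the same for the moment, N m; "finger_gap": finger opening in m; "gripper_force": force on a finger pad.
Only numpy, scipy, OpenCV 4.12 (cv2) and the standard library are available. Lean on these libraries where they do the work, as an engineer would, in place of code of your own. Each camera call takes 0.05 s, during which the arm holds its last target. There are 200 camera calls.

## Task

Take the tube carrier off its deep, guarded drip hook: lift it by its handle until its hanging bar clears the tip of the hook's springy lip, without driving it into the guard above, and draw it out through the gap. Then set it down gently in the empty shallow grey tray, fully home on the tray's floor and upright, and let go. Never force the hook, lean on it only lightly, and leave everything else on the bench where it is.

Things in the scene. Friction and masses are not known exactly. Their poses are not given: they have to be found in the camera images.
- stand: Fixed steel hook stand. Origin on the table below the hook's pocket; z up; the hook opens towards the stand's own -x and the bar must leave that way. A level arm 16 mm wide comes from a post (x 70 to 90 mm, 265 mm high). Load limit of the whole hook: 15 N.
- pocket (a point): On top of the hook's arm, 171 mm above the table, at the middle of the pocket where the bar hangs. Stand's axes. The pocket is 24 mm long (stand's x): lip face 12 mm to -x, back stop 12 mm to +x.
- lip_root (a point): Where the lip's inner face crosses the arm's top. Lip: upright strip, 3 to 5 mm thick, 16 mm wide. Its height differs each time and is NOT measured: the round tip is 20 to 60 mm above this point. Pushed outwards (-x) it yields 1 mm per N up to 12 mm, then is solid; once the bar is above the tip it springs back and the push is gone. Feel for this with a lean of 3 to 5 N.
- back_stop (a point): Rigid back stop of the pocket, 40 mm above the arm; an upright strip 16 mm wide, 85 mm high. Over the lip hangs a rigid guard plate (26 mm wide, 5 mm thick, x -18 to +32 mm of the stand) whose underside is always 15 mm above the lip's tip, wherever that is: the 8 mm bar has 7 mm to spare between tip and guard.
- grip (a point): Centre of the carrier's grip block: upright white plastic, 12 mm thick (x), 44 mm wide (y), 44 mm high (z), atop the handle strap, free all round and above. Carrier's axes, nearly parallel to the stand's while it hangs. It is at (-115, 0, 200) mm from the centre of the carrier's underside; while hung, 109 mm to the stand's -x of the bar and about 225 mm above the table.
- bar (a point): Middle of the carrier's hanging bar, a level steel rod 8 mm thick along the carrier's y, free for 86 mm between two ears. It is at (-6, 0, 150) mm from the centre of the carrier's underside. While hung it lies on the hook's arm with its axis about 175 mm above the table.
- foot (a point): Centre of the underside of the loose white tube carrier (0.3 to 0.5 kg, the capped tubes are fixed in it). Base 90 mm (x) by 100 mm (y); upper plate of the same size 50 to 56 mm up; tube caps reach 88 mm up. z is the carrier's up.
- tray_in (a point): Centre of the inner floor, 6 mm above the table, of the fixed empty grey tray. Inside 96 mm (x) by 106 mm (y), outside 110 by 120 mm, rim 20 mm above the table. The carrier's base fits with 3 mm to spare each side when its x lies along the tray's x, either way round (the same way is the nearer turn).
Mind the look-alikes: they are no part of the job. Leave any blue look-alike of the part that bears grip alone.

How it is judged:
On the way:
1. the bar has been drawn out of the hook, over the lip's tip (x of bar in the frame of stand below -0.03 m and z of bar in the frame of stand above 0.185 m), for 0.1 s.
At the end, for the whole second after the job is handed in: The carrier stands in the grey tray: its underside within 4 mm of the tray's floor and 9 mm of its centre, upright within 0.06 rad, in line within 0.12 rad, at rest (horizontal distance between foot and tray_in below 0.009 m and z of foot in the frame of tray_in below 0.004 m and angle between foot's own z axis and vertical below 0.06 rad and angle between the x axis of foot and the x axis of tray_in, either way round below 0.12 rad and linear speed of carrier below 0.02 m/s); the robot touches nothing.
It fails at once if the hook stand (arm, lip, guard or post) is loaded with more than 15 N (contact force between stand and anything else above 15 N).
It fails at once if the carrier is set into the tray with more than 25 N (contact force between tray and anything else above 25 N).
It fails at once if something else on the bench is moved by more than 20 mm (distance of any of rack, bottle, jar, marker, tipbox, gloves, cup from where it was at the start of the episode above 0.02 m).
It also fails if it takes over 67 s, if anything falls off the work surface, if the arm or the gripper's body presses on something with over 40 N, if the wrist force passes 120 N, or if a joint passes its speed limit or range.

## Working session

There is one attempt and no reset: what is moved stays moved. The work goes in short steps, Python scripts to look and compute and a tool call to move; the robot and the scene stay as the last step left them, time stands still between calls to the robot, and variables do not carry over. Pictures are saved under pics/ and viewed, at most 10 in all, crops included, and the job is handed in when it is done.

Besides the shell and the picture viewer there is one more tool, called after ">>>" in YAML: its name, and indented under it one key for each argument. arm_command: Moves the arm, as the interface text tells. Its arguments: {"type":"object","properties":{"deltas":{"type":"array","items":{"type":"array","items":{"type":"number"}}},"squeeze":{"type":"number"}},"required":["deltas"]}

```bash
ls; mkdir -p pics
python3 - <<'E'
from plant import sensors, vision, robot
import cv2, numpy as np
s=sensors.sense(); print(s['clock'],s['ee_pos'],s['tool_rot'],s['finger_gap'],robot.tcp_to_grasp)
ims=[]
for n in ('side','top','wrist'):
    f=vision.grab_frame(n); cv2.imwrite(f'pics/{n}0.png',f['color'][:,:,::-1]); print(n,f['fx'],f['fy'],f['cx'],f['cy'],[k for k in f if k!='color']); print(np.round(f['pose'],3).tolist())
E
```

```text
pics
0.0 [ 0.17357115 -0.46854521  0.23081359] [-3.14048524e+00  1.56133614e-05  3.54747804e-01] 0.08517886267673129 0.0187
side 579.4137061598702 579.4137061598702 314.8625116001972 238.7158167255025 ['fx', 'fy', 'cx', 'cy', 'pose']
[[0.997, 0.059, -0.042, 0.45], [-0.07, 0.636, -0.768, -0.638], [-0.019, 0.769, 0.639, 0.729], [0.0, 0.0, 0.0, 1.0]]
top 600.6194693347176 600.6194693347176 322.66592986863446 233.15119334427172 ['fx', 'fy', 'cx', 'cy', 'pose']
[[-0.026, 0.99, -0.141, 0.335], [-1.0, -0.025, 0.014, 0.081], [0.011, 0.142, 0.99, 1.261], [0.0, 0.0, 0.0, 1.0]]
wrist 349.25076298794056 349.25076298794056 318.51632231214927 233.80775000037707 ['fx', 'fy', 'cx', 'cy', 'pose']
[[0.349, 0.903, 0.251, 0.237], [-0.937, 0.336, 0.092, -0.445], [-0.001, -0.267, 0.964, 0.376], [0.0, 0.0, 0.0, 1.0]]
```

View pics/side0.png

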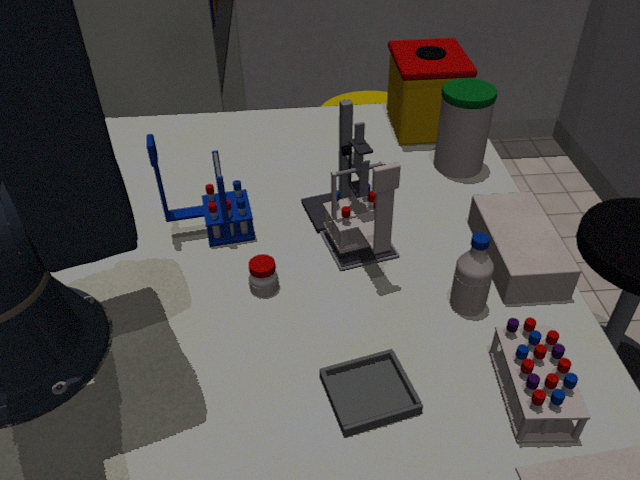

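View pics/top0.png

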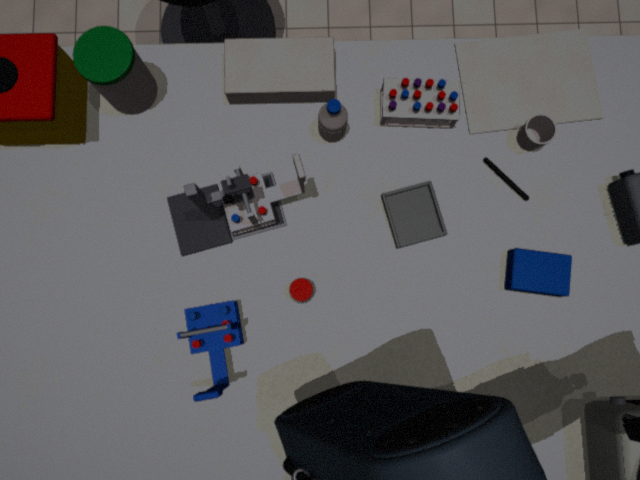

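The side view shows the white carrier hung on the grey stand: grip block near (386,178), bar near (360,170), tray at (370,390). In the top view the grip is near (299,173), the stand base at (200,218) and the tray at (413,214). Grip candidates are the white block (side 386,178; top 299,173) and the blue one (side 152,150; top 208,395). I choose white, and check it in a close crop.

```bash
cat > h.py <<'E'
import cv2, numpy as np
from plant import sensors, vision, robot
def ray(f,u,v):
    d=np.array([(u-f['cx'])/f['fx'],-(v-f['cy'])/f['fy'],-1.]); P=np.array(f['pose'])
    return P[:3,3],P[:3,:3]@d
def onz(f,uv,z):
    o,d=ray(f,*uv); return o+d*(z-o[2])/d[2]
def tri(pairs):
    A=np.zeros((3,3));b=np.zeros(3)
    L=[ray(f,*uv) for f,uv in pairs]
    for o,d in L:
        d=d/np.linalg.norm(d);M=np.eye(3)-np.outer(d,d);A+=M;b+=M@o
    p=np.linalg.solve(A,b)
    return p,max(np.linalg.norm(np.cross(p-o,d/np.linalg.norm(d))) for o,d in L)
def proj(f,p):
    P=np.array(f['pose']);c=P[:3,:3].T@(np.asarray(p)-P[:3,3])
    return np.round([f['cx']+f['fx']*c[0]/-c[2], f['cy']-f['fy']*c[1]/-c[2]],1)
E
python3 - <<'E'
import cv2,numpy as np
s=cv2.imread('pics/side0.png');t=cv2.imread('pics/top0.png')
a=cv2.resize(s[90:275,295:415],None,fx=3.2,fy=3.2,interpolation=cv2.INTER_CUBIC)
b=cv2.resize(t[145:260,160:320],None,fx=2.5,fy=2.5,interpolation=cv2.INTER_CUBIC)
c=np.zeros((592,800,3),np.uint8);c[:a.shape[0],:a.shape[1]]=a;c[:b.shape[0],395:395+b.shape[1]]=b
w=cv2.resize(cv2.imread('pics/wrist0.png'),(400,300)); c[290:590,395:795]=w
cv2.imwrite('pics/crop1.png',np.clip(c*1.4,0,255).astype(np.uint8))
E
```

```text
(no output)
```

View pics/crop1.png

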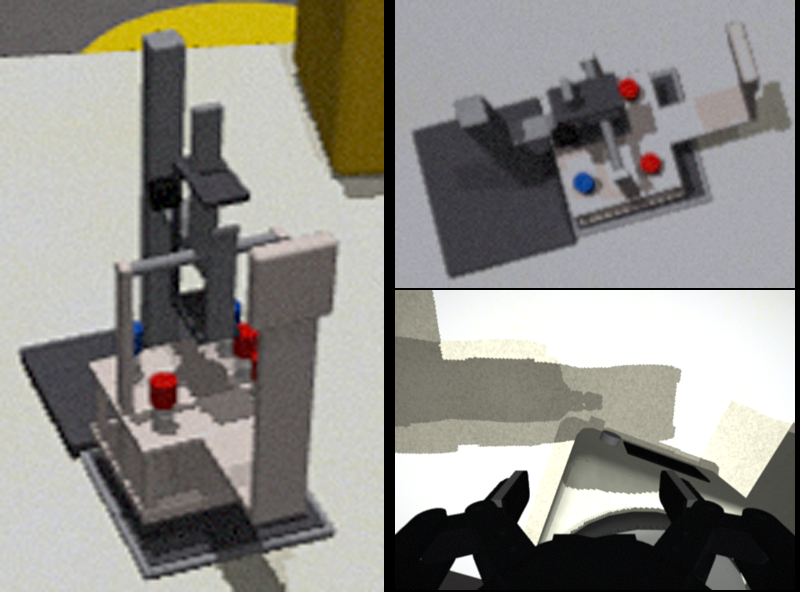

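The crop confirms it. The white grip block tops the strap, the bar runs at side (332,173) to (384,164), and the lip tip is near side (365,162) with the guard just above. The carrier hangs over a second grey tray-like frame, so the empty tray is the one at top (413,214).

Run:
```python
from h import *
S=vision.grab_frame('side');T=vision.grab_frame('top')
print('griptop',tri([(S,(386.6,165.3)),(T,(299.6,167))]))
e1=tri([(S,(332.5,173.1)),(T,(253.2,217))]);e2=tri([(S,(384,163.7)),(T,(238,171))]);print('bar',e1,e2)
def seg(f,c,thr,r,z,name):
    g=cv2.GaussianBlur(cv2.cvtColor(f['color'],cv2.COLOR_RGB2GRAY),(3,3),0)
    m=np.zeros_like(g);x,y=c;m[y-r:y+r,x-r:x+r]=(g[y-r:y+r,x-r:x+r]<thr)
    cs=cv2.findContours(m,cv2.RETR_EXTERNAL,cv2.CHAIN_APPROX_NONE)[0];k=max(cs,key=cv2.contourArea)
    w=np.array([onz(f,p,z)[:2] for p in k[:,0,:]],np.float32)*1000
    R=cv2.minAreaRect(w); print(name,g[y,x],g[y-r,x-r],R)
    b=cv2.boxPoints(R);print(b.round().tolist())
for thr in(75,95,110):
  seg(T,(413,214),thr,42,.02,'trayT'); seg(S,(370,392),thr,60,.02,'trayS')
seg(T,(200,225),60,50,.006,'base')
```

```text
griptop (array([0.59938519, 0.10316963, 0.24866596]), np.float64(0.0030465882997697093))
bar (array([0.52502896, 0.19118183, 0.18203409]), np.float64(0.002951887513098275)) (array([0.61572874, 0.2187245 , 0.17694911]), np.float64(0.0057226415594028085))
trayT 74 120 ((547.57666015625, -127.441650390625), (117.49217224121094, 111.02300262451172), 13.689765930175781)
[[477.0, -87.0], [504.0, -195.0], [618.0, -167.0], [592.0, -60.0]]
trayS 77 148 ((551.0003662109375, -138.28839111328125), (121.91992950439453, 117.10380554199219), 14.151833534240723)
[[478.0, -96.0], [506.0, -210.0], [624.0, -180.0], [596.0, -67.0]]
trayT 74 120 ((547.8280029296875, -127.78010559082031), (122.11845397949219, 114.44985961914062), 13.919607162475586)
[[475.0, -87.0], [502.0, -198.0], [621.0, -169.0], [593.0, -58.0]]
trayS 77 148 ((551.1864013671875, -137.46852111816406), (123.8543701171875, 121.25044250488281), 14.02576732635498)
[[476.0, -94.0], [506.0, -211.0], [626.0, -181.0], [597.0, -64.0]]
trayT 74 120 ((548.1486206054688, -127.9468994140625), (125.82221221923828, 117.93115997314453), 13.795241355895996)
[[473.0, -86.0], [501.0, -200.0], [623.0, -170.0], [595.0, -56.0]]
trayS 77 148 ((551.2460327148438, -137.1775360107422), (125.21717834472656, 122.66675567626953), 14.062190055847168)
[[476.0, -93.0], [505.0, -212.0], [627.0, -181.0], [597.0, -62.0]]
base 44 118 ((562.2987670898438, 289.94500732421875), (136.3341827392578, 178.03024291992188), 14.208224296569824)
[[474.0, 360.0], [518.0, 187.0], [650.0, 220.0], [607.0, 393.0]]
```

>>> arm_command:
  deltas:
    - [0,0.02,0.03,0.015,0]
    - [0,0.045,0.06,0.03,0]
    - [0,0.065,0.09,0.045,0]
    - [0,0.09,0.12,0.06,0]
    - [0,0.11,0.15,0.075,0]
    - [0,0.135,0.18,0.09,0]
    - [0,0.155,0.21,0.1,-2]
    - [0,0.18,0.24,0.11,-5]
  squeeze: 100

```text
clock: 0.92
ee_pos: [0.354, -0.2272, 0.3423]
tool_rot: [3.141, -0.0, 0.266]
contact_force: [1.0, -1.0, -0.2]
finger_gap: 0.0853
gripper_force: 0.0
```

>>> arm_command:
  deltas:
    - [0,0.025,0.03,0.005,0]
    - [0,0.05,0.06,0.01,0]
    - [0,0.075,0.09,0.015,0]
    - [0,0.1,0.12,0.02,0]
    - [0,0.12,0.15,0.02,0]
    - [0,0.145,0.18,0.02,0]
    - [0,0.165,0.21,0.02,0]
    - [0,0.175,0.23,0.02,0]

```text
clock: 1.58
ee_pos: [0.5302, 0.004, 0.3604]
tool_rot: [-3.141, 0.001, 0.269]
contact_force: [-0.3, -0.2, -0.2]
finger_gap: 0.0854
gripper_force: 0.0
```

>>> arm_command:
  deltas:
    - [0,0.015,0.025,0,0]
    - [0,0.03,0.05,0,0]
    - [0,0.05,0.075,0,0]
    - [0,0.06,0.09,0,0]
    - [0,0.07,0.102,0,0]
    - [0,0.07,0.102,0,0]
    - [0,0.07,0.102,0,0]
    - [0,0.07,0.102,0,0]

```text
clock: 2.25
ee_pos: [0.5985, 0.1027, 0.3612]
tool_rot: [3.141, 0.0, 0.267]
contact_force: [-0.6, -0.1, -0.0]
finger_gap: 0.0855
gripper_force: 0.0
```

Run:
```python
from h import *
s=sensors.sense(); print(s['clock'],s['ee_pos'],s['tool_rot'],s['finger_gap'],s['contact_force'])
S=vision.grab_frame('side');W=vision.grab_frame('wrist')
print('wrist pose',np.round(W['pose'],4).tolist())
a=W['color'][:,:,::-1]; cv2.imwrite('pics/w1raw.png',a)
b=cv2.resize(S['color'][90:275,295:415,::-1],None,fx=3.2,fy=3.2,interpolation=cv2.INTER_CUBIC);cv2.imwrite('pics/s1raw.png',S['color'][:,:,::-1])
c=np.zeros((592,800,3),np.uint8);c[:592,:384]=b;w=cv2.resize(a,(416,312));c[:312,384:]=w
cv2.imwrite('pics/look1.png',c)
for n,p in (('griptop',(.5994,.1032,.247)),('bar',(.570,.205,.175))): print(n,proj(W,p),proj(S,p))
```

```text
2.25 [0.59848457 0.10273935 0.36124899] [3.14146200e+00 2.60863943e-04 2.67385422e-01] 0.08547158995485896 [-0.64821465 -0.14885887 -0.03815714]
wrist pose [[0.2651, 0.9292, 0.2574, 0.6639], [-0.9642, 0.2555, 0.0707, 0.121], [-0.0, -0.2669, 0.9637, 0.5064], [0.0, 0.0, 0.0, 1.0]]
griptop [318.6 227.6] [384.6 166.7]
bar [209.  210.4] [355.9 171.1]
```

View pics/w1raw.png

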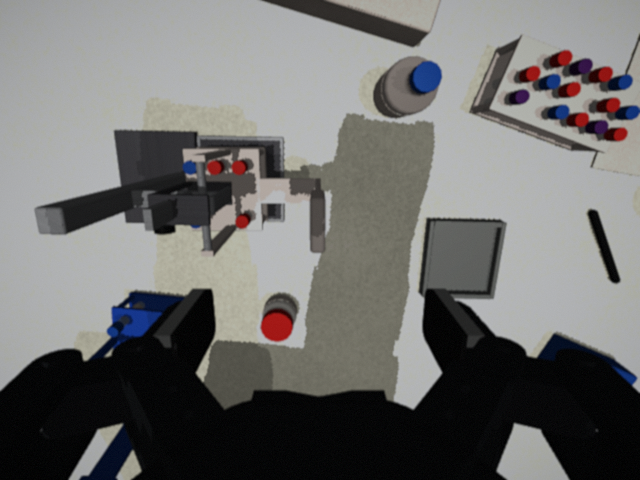

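The wrist view shows the grip top at (318,221) between the fingers, the guard near (205,203), the post top at (48,220) and the tray at (464,258).

Run:
```python
import cv2,numpy as np
s=cv2.imread('pics/side0.png');w=cv2.imread('pics/w1raw.png')
a=cv2.resize(s[95:205,325:405],None,fx=5,fy=5,interpolation=cv2.INTER_CUBIC)
b=cv2.resize(w[120:270,130:335],None,fx=1.9,fy=1.9,interpolation=cv2.INTER_CUBIC)
c=np.zeros((560,800,3),np.uint8);c[:550,:400]=a;c[:b.shape[0],405:405+b.shape[1]]=b
cv2.imwrite('pics/crop2.png',np.clip(c*1.7,0,255).astype(np.uint8))
```

```text
(no output)
```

View pics/crop2.png

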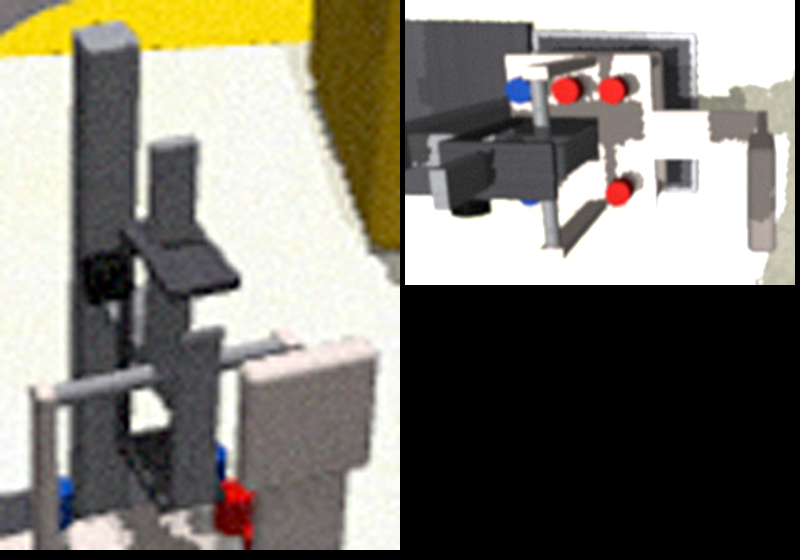

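The crop shows the lip tip centre near side (365.6,161.4), the back stop top at (359.4,123.6), the post top at (346,102.6) and the grip top centre at (386.6,166.5). I work out the lip height from these.

Run:
```python
from h import *
S=vision.grab_frame('side');T=vision.grab_frame('top');W=vision.grab_frame('wrist')
print('griptop',tri([(S,(386.6,166.4)),(W,(318.5,221))]),onz(W,(318.5,221),.247),onz(S,(386.6,166.4),.247))
print('post',onz(S,(346,102.6),.265),onz(T,(190.8,188.2),.265),onz(W,(48,220),.265))
print('backstop',onz(S,(359.4,123.6),.256))
for yaw in (104.2,):
  x=np.array([np.cos(np.radians(yaw)),np.sin(np.radians(yaw)),0])
  post=onz(S,(346,102.6),.265)
  po=post-80*1e-3*x; print('pocket from post',po[:2],'bar from post frame',( np.array([.570,.205,0])-po)@x)
  # lip: choose z so that ray hits plane stand x=-.014
  o,d=ray(S,365.6,161.4)
  for off in(-.004,0,.004):
    t=((po+(-.013+off)*x-o)@x)/(d@x); print('lip',o+t*d)
# tray in wrist
g=cv2.GaussianBlur(cv2.cvtColor(W['color'],cv2.COLOR_RGB2GRAY),(3,3),0)
for thr in (100,120):
  m=np.zeros_like(g);m[205:305,412:515]=g[205:305,412:515]<thr
  m[285:,:440]=0
  k=max(cv2.findContours(m,cv2.RETR_EXTERNAL,cv2.CHAIN_APPROX_NONE)[0],key=cv2.contourArea)
  print('trayW',cv2.minAreaRect(np.array([onz(W,p,.02)[:2]*1000 for p in k[:,0]],np.float32)))
```

```text
griptop (array([0.60349759, 0.10480997, 0.24602752]), np.float64(0.0006855239023615455)) [0.60438723 0.10466226 0.247     ] [0.60259448 0.10373384 0.247     ]
post [0.56038851 0.28565751 0.265     ] [0.55960211 0.28741494 0.265     ] [0.5583228  0.29121753 0.265     ]
backstop [0.57629106 0.22490424 0.256     ]
pocket from post [0.5800131  0.20810188] bar from post frame -0.0005508158454390594
lip [0.58415675 0.19161458 0.20217977]
lip [0.58485372 0.19591701 0.19944775]
lip [0.58555068 0.20021944 0.19671573]
trayW ((546.5059204101562, -127.8208999633789), (134.87452697753906, 113.50273895263672), 14.217954635620117)
trayW ((546.83544921875, -128.1210174560547), (135.4125518798828, 115.54823303222656), 14.156801223754883)
```

Lip tip z is about 0.198 (roughly 27 mm above the arm), to be checked by feel. Descending onto the grip.

>>> arm_command:
  deltas:
    - [0,0.003,0.001,-0.02,0]
    - [0,0.005,0.002,-0.045,0]
    - [0,0.005,0.002,-0.075,0]
    - [0,0.005,0.002,-0.1,0]
    - [0,0.005,0.002,-0.125,0]
    - [0,0.005,0.002,-0.145,0]
    - [0,0.005,0.002,-0.154,0]
    - [0,0.005,0.002,-0.154,0]
  squeeze: 100

```text
clock: 3.17
ee_pos: [0.6026, 0.1047, 0.2058]
tool_rot: [-3.141, 0.003, 0.267]
contact_force: [-0.4, -0.2, -0.6]
finger_gap: 0.0851
gripper_force: 0.0
```

Run:
```python
from h import *
s=sensors.sense();p=s['ee_pos'];print(p)
S=vision.grab_frame('side');W=vision.grab_frame('wrist')
a=S['color'][70:290,260:440,::-1];a=cv2.resize(a,None,fx=2.2,fy=2.2);w=cv2.resize(W['color'][:,:,::-1],(400,300))
c=np.zeros((490,800,3),np.uint8);c[:a.shape[0],:a.shape[1]]=a;c[:300,400:]=w
cv2.imwrite('pics/pre.png',c)
```

```text
[0.60263088 0.1047348  0.20577438]
```

View pics/pre.png

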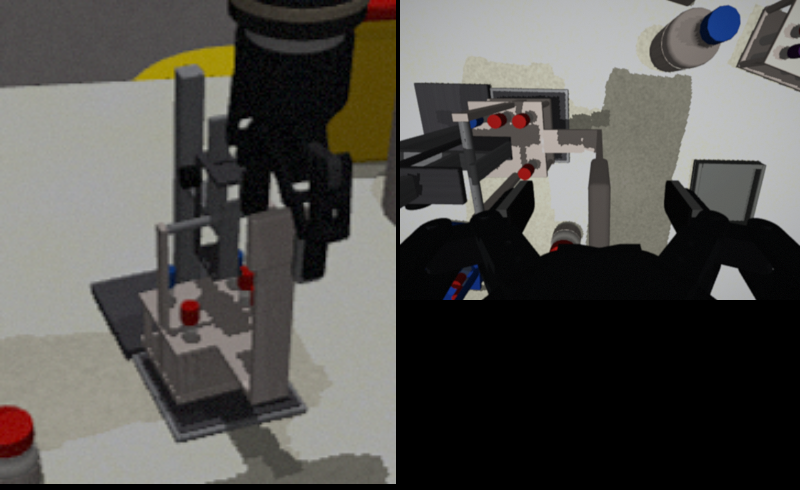

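Run:
```python
from h import *
s=sensors.sense();p=s['ee_pos'];y=np.array([np.cos(s['tool_rot'][2]-np.pi/2),np.sin(s['tool_rot'][2]-np.pi/2),0]);x=np.array([-y[1],y[0],0])
S=vision.grab_frame('side');W=vision.grab_frame('wrist')
for d in(-.0425,.0425):
  q=p+y*d+[0,0,.013]; print('pad tip',proj(S,q),proj(W,q), 'edges',proj(S,q+.011*x),proj(S,q-.011*x),'wr',proj(W,q+.011*x),proj(W,q-.011*x))
for z in(.247,):
  for d in(-.022,0,.022):
    print('grip top',d,proj(S,np.array([.6035,.1048,z])+d*x),proj(W,np.array([.6035,.1048,z])+d*x))
w=W['color'][:,:,::-1]; b=S['color'][110:250,340:430,::-1]
c=np.zeros((560,800,3),np.uint8);c[:,:360]=cv2.resize(b,(360,560));c[:480,360:]=cv2.resize(w[160:480,180:473],(440,480))
cv2.imwrite('pics/pre2.png',np.clip(c*1.5,0,255).astype(np.uint8))
```

```text
pad tip [375.2 166. ] [217.7 307.2] edges [381.4 164.7] [368.9 167.4] wr [215.7 282.7] [219.7 330.6]
pad tip [398.2 194.7] [421.4 307.4] edges [404.8 193.2] [391.5 196.2] wr [423.6 283. ] [419.4 330.9]
grip top -0.022 [373.8 168.8] [320.1 396.3]
grip top 0 [387.1 166. ] [320.3 343. ]
grip top 0.022 [400.1 163.2] [320.5 284.3]
```

View pics/pre2.png

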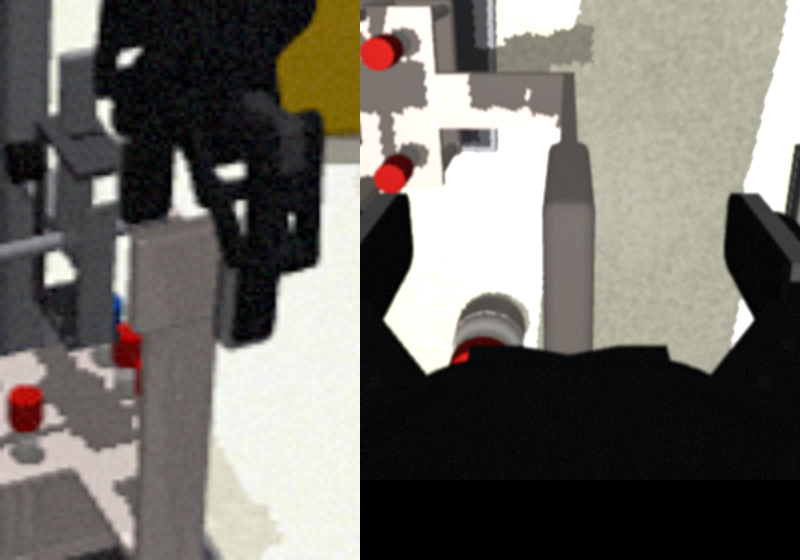

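The fingers straddle the block, centred along the closing line, but sit about 4 mm too far along +x. Correcting and closing.

>>> arm_command:
  deltas:
    - [0,-0.002,-0.0005,0,0]
    - [0,-0.004,-0.001,0,0]
    - [60,-0.004,-0.001,0,0]
    - [100,-0.004,-0.001,0,0]
    - [140,-0.004,-0.001,0,0]
    - [170,-0.004,-0.001,0,0]
    - [190,-0.004,-0.001,0,0]
    - [200,-0.004,-0.001,0,0]
  squeeze: 30

```text
clock: 4.03
ee_pos: [0.5997, 0.1041, 0.2073]
tool_rot: [3.142, 0.0, 0.268]
contact_force: [0.6, 0.1, 0.6]
finger_gap: 0.0185
gripper_force: 0.0
```

>>> arm_command:
  deltas:
    - [215,0,0,0,0]
    - [230,0,0,0,0]
    - [240,0,0,0,0]
    - [250,0,0,0,0]
    - [255,0,0,0,0]
    - [255,0,0,0,0]
    - [255,0,0,0,0]
    - [255,0,0,0,0]
  squeeze: 60

```text
clock: 4.7
ee_pos: [0.5997, 0.1042, 0.2073]
tool_rot: [-3.142, 0.0, 0.268]
contact_force: [-0.3, 1.9, -0.2]
finger_gap: 0.0114
gripper_force: 58.9
```

>>> arm_command:
  deltas:
    - [255,0,0,0,0]
    - [255,0,0,0,0]
    - [255,0,0,0.002,0]
    - [255,0,0,0.004,0]
    - [255,0,0,0.006,0]
    - [255,0,0,0.008,0]
    - [255,0,0,0.01,0]
    - [255,0,0,0.01,0]
  squeeze: 120

```text
clock: 5.37
ee_pos: [0.5999, 0.1041, 0.2178]
tool_rot: [3.141, -0.001, 0.268]
contact_force: [0.2, -0.3, -4.3]
finger_gap: 0.0107
gripper_force: 117.2
```

Run:
```python
from plant import sensors
s=sensors.sense();print(s['ee_pos'],s['contact_force'],s['moment'])
```

```text
[0.59987413 0.1041462  0.21780008] [ 0.19027521 -0.32581408 -4.25224411] [-0.34042561 -0.13910025 -0.01441365]
```

>>> arm_command:
  deltas:
    - [255,0,-0.001,0,0]
    - [255,0.0005,-0.002,0,0]
    - [255,0.001,-0.003,0,0]
    - [255,0.001,-0.004,0,0]
    - [255,0.0015,-0.005,0,0]
    - [255,0.0015,-0.006,0,0]
    - [255,0.0015,-0.006,0,0]
    - [255,0.0015,-0.006,0,0]

```text
clock: 6.03
ee_pos: [0.6012, 0.0981, 0.2173]
tool_rot: [-3.142, 0.0, 0.267]
contact_force: [0.6, -0.7, -3.7]
finger_gap: 0.0107
gripper_force: 117.1
```

>>> arm_command:
  deltas:
    - [255,0,-0.001,0,0]
    - [255,0.0005,-0.002,0,0]
    - [255,0.001,-0.003,0,0]
    - [255,0.001,-0.004,0,0]
    - [255,0.001,-0.004,0,0]
    - [255,0.001,-0.004,0,0]
    - [255,0.001,-0.004,0,0]
    - [255,0.001,-0.004,0,0]

```text
clock: 6.7
ee_pos: [0.6022, 0.0942, 0.2173]
tool_rot: [-3.141, 0.0, 0.268]
contact_force: [-1.0, 2.6, -3.5]
finger_gap: 0.0108
gripper_force: 117.0
```

>>> arm_command:
  deltas:
    - [255,0,-0.0005,0,0]
    - [255,0.0003,-0.001,0.001,0]
    - [255,0.0003,-0.001,0.002,0]
    - [255,0.0003,-0.001,0.003,0]
    - [255,0.0003,-0.001,0.004,0]
    - [255,0.0003,-0.001,0.005,0]
    - [255,0.0003,-0.001,0.006,0]
    - [255,0.0003,-0.001,0.006,0]

```text
clock: 7.37
ee_pos: [0.6025, 0.0932, 0.2236]
tool_rot: [-3.142, -0.0, 0.268]
contact_force: [-1.9, 2.3, -3.9]
finger_gap: 0.011
gripper_force: 117.1
```

>>> arm_command:
  deltas:
    - [255,0,0,0.0005,0]
    - [255,0,0,0.001,0]
    - [255,0,0,0.0015,0]
    - [255,0,0,0.002,0]
    - [255,0,0,0.0025,0]
    - [255,0,0,0.003,0]
    - [255,0,0,0.003,0]
    - [255,0,0,0.003,0]

```text
clock: 8.03
ee_pos: [0.6025, 0.0932, 0.2264]
tool_rot: [-3.142, -0.0, 0.268]
contact_force: [-0.6, 3.1, -4.6]
finger_gap: 0.0108
gripper_force: 117.0
```

>>> arm_command:
  deltas:
    - [255,0,0,0.0005,0]
    - [255,0,0,0.001,0]
    - [255,0,0,0.0015,0]
    - [255,0,0,0.002,0]
    - [255,0,0,0.0025,0]
    - [255,0,0,0.003,0]
    - [255,0,0,0.003,0]
    - [255,0,0,0.003,0]

```text
clock: 8.7
ee_pos: [0.6025, 0.0932, 0.2294]
tool_rot: [-3.142, -0.0, 0.267]
contact_force: [-1.3, 2.6, -5.3]
finger_gap: 0.0107
gripper_force: 117.0
```

>>> arm_command:
  deltas:
    - [255,0,0,0.0005,0]
    - [255,0,0,0.001,0]
    - [255,0,0,0.0015,0]
    - [255,0,0,0.002,0]
    - [255,0,0,0.002,0]
    - [255,0,0,0.002,0]
    - [255,0,0,0.002,0]
    - [255,0,0,0.002,0]

```text
clock: 9.37
ee_pos: [0.6025, 0.0931, 0.2314]
tool_rot: [-3.142, -0.0, 0.267]
contact_force: [-1.1, 2.4, -1.8]
finger_gap: 0.0101
gripper_force: 117.2
```

>>> arm_command:
  deltas:
    - [255,0,0,0.0005,0]
    - [255,0,0,0.001,0]
    - [255,0,0,0.0015,0]
    - [255,0,0,0.0015,0]
    - [255,0,0,0.0015,0]
    - [255,0,0,0.0015,0]
    - [255,0,0,0.0015,0]
    - [255,0,0,0.0015,0]

```text
clock: 10.03
ee_pos: [0.6025, 0.0931, 0.2329]
tool_rot: [3.142, -0.0, 0.267]
contact_force: [-0.7, 1.7, -2.8]
finger_gap: 0.0106
gripper_force: 117.3
```

Run:
```python
from plant import sensors
s=sensors.sense();print(s['ee_pos'],s['contact_force'],s['moment'])
```

```text
[0.60253023 0.09313831 0.23287435] [-0.66312787  1.74308967 -2.76819811] [0.17883534 0.07978686 0.00979633]
```

>>> arm_command:
  deltas:
    - [255,0,0,0.0005,0]
    - [255,0,0,0.001,0]
    - [255,0,0,0.0015,0]
    - [255,0,0,0.0015,0]
    - [255,0,0,0.0015,0]
    - [255,0,0,0.0015,0]
    - [255,0,0,0.0015,0]
    - [255,0,0,0.0015,0]

```text
clock: 10.7
ee_pos: [0.6025, 0.0931, 0.2343]
tool_rot: [3.142, -0.0, 0.268]
contact_force: [-0.8, 0.6, -2.5]
finger_gap: 0.0105
gripper_force: 117.3
```

Run:
```python
from h import *
s=sensors.sense();print(s['ee_pos'],s['contact_force'],s['moment'])
S=vision.grab_frame('side');a=S['color'][90:275,295:415,::-1]
cv2.imwrite('pics/lift.png',np.clip(cv2.resize(a,None,fx=3.2,fy=3.2,interpolation=cv2.INTER_CUBIC)*1.4,0,255))
F=[];M=[]
for i in range(6):
  vision.grab_frame('side');s=sensors.sense();F.append(s['contact_force']);M.append(s['moment'])
print(np.mean(F,0),np.std(F,0),np.mean(M,0))
```

```text
[0.60253287 0.09314142 0.23434604] [-0.83662712  0.57329282 -2.52387282] [-0.00721617  0.0119901  -0.02877848]
[-0.54114912  0.82825588 -2.10841917] [0.38264521 0.74255332 0.80637008] [-0.00377483 -0.00960151  0.01026252][ WARN:0@0.648] global loadsave.cpp:1063 imwrite_ Unsupported depth image for selected encoder is fallbacked to CV_8U.
```

View pics/lift.png

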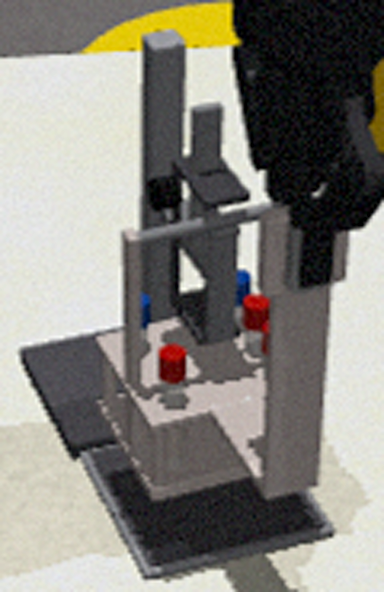

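The picture shows the bar level with the lip tip at crop (220,222), with the guard above at (215,190). The push is fading, while the tip still carries about 2 N.

>>> arm_command:
  deltas:
    - [255,0,0,0.0005,0]
    - [255,0,0,0.001,0]
    - [255,0,0,0.0015,0]
    - [255,0,0,0.0015,0]
    - [255,0,0,0.0015,0]
    - [255,0,0,0.0015,0]
    - [255,0,0,0.0015,0]
    - [255,0,0,0.0015,0]

```text
clock: 11.72
ee_pos: [0.6025, 0.0931, 0.2358]
tool_rot: [3.142, 0.0, 0.268]
contact_force: [-0.4, -0.1, -3.7]
finger_gap: 0.0109
gripper_force: 117.1
```

```bash
cat > avg.py <<'E'
from h import *
F=[];M=[]
for i in range(6):
  vision.grab_frame('side');s=sensors.sense();F.append(s['contact_force']);M.append(s['moment'])
print(s['clock'],s['ee_pos'],np.mean(F,0).round(2),np.mean(M,0).round(3))
E
python3 avg.py
```

```text
12.0167 [0.60248762 0.09316917 0.2358019 ] [-0.06  0.23 -3.38] [-0.378 -0.085  0.004]
```

Push gone and weight back, so the bar is just above the tip. Up 3 mm, to mid gap, and then draw out.

>>> arm_command:
  deltas:
    - [255,0,0,0.0015,0]
    - [255,0,0,0.003,0]
    - [255,0,0,0.003,0]
    - [255,0.0005,-0.002,0.003,0]
    - [255,0.001,-0.004,0.003,0]
    - [255,0.0015,-0.006,0.003,0]
    - [255,0.002,-0.008,0.003,0]
    - [255,0.002,-0.008,0.003,0]

```text
clock: 12.68
ee_pos: [0.6046, 0.0847, 0.2387]
tool_rot: [3.141, 0.0, 0.267]
contact_force: [0.2, -0.8, -3.5]
finger_gap: 0.0107
gripper_force: 117.1
```

```bash
python3 avg.py
```

```text
12.9833 [0.60446071 0.08523745 0.23879489] [ 0.34 -0.1  -3.59] [-0.387 -0.102  0.002]
```

Free all round. I continue outwards.

>>> arm_command:
  deltas:
    - [255,0.001,-0.004,0,0]
    - [255,0.002,-0.008,0,0]
    - [255,0.003,-0.012,0,0]
    - [255,0.004,-0.016,0,0]
    - [255,0.005,-0.02,0,0]
    - [255,0.0065,-0.026,0,0]
    - [255,0.008,-0.032,0,0]
    - [255,0.01,-0.038,0,0]

```text
clock: 13.65
ee_pos: [0.6146, 0.0464, 0.2388]
tool_rot: [3.142, 0.0, 0.267]
contact_force: [-0.7, -0.7, -3.9]
finger_gap: 0.0109
gripper_force: 117.1
```

>>> arm_command:
  deltas:
    - [255,0.003,-0.012,0,0]
    - [255,0.006,-0.024,0,0]
    - [255,0.009,-0.036,0,0]
    - [255,0.01,-0.04,0,0]
    - [255,0.01,-0.04,0,0]
    - [255,0.01,-0.04,0,0]
    - [255,0.01,-0.04,0,0]
    - [255,0.01,-0.04,0,0]

```text
clock: 14.32
ee_pos: [0.6244, 0.0077, 0.2388]
tool_rot: [-3.141, -0.0, 0.268]
contact_force: [-0.3, 0.0, -3.8]
finger_gap: 0.0106
gripper_force: 117.4
```

```bash
python3 avg.py
python3 - <<'E'
from h import *
S=vision.grab_frame('side');T=vision.grab_frame('top');W=vision.grab_frame('wrist')
c=np.zeros((480,800,3),np.uint8)
c[:,:430]=cv2.resize(S['color'][80:320,290:505,::-1],(430,480))
c[:,430:]=cv2.resize(T['color'][120:280,225:348,::-1],(370,480))
cv2.imwrite('pics/out.png',c)
E
```

```text
14.6167 [0.62448374 0.00737319 0.23885814] [ 0.29 -0.56 -3.37] [-0.363 -0.082 -0.003]
```

View pics/out.png

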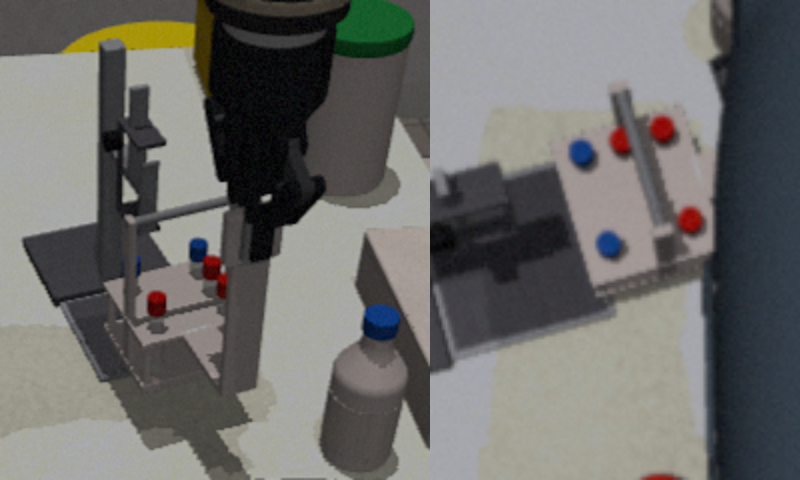

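The carrier is out of the hook and hanging level in the hand: bar ends at side (355,191), and at top (289,150) and (303,200). Moving it over the tray.

>>> arm_command:
  deltas:
    - [255,-0.002,-0.01,0,0]
    - [255,-0.005,-0.027,0,0]
    - [255,-0.009,-0.047,0,0]
    - [255,-0.013,-0.067,0,0]
    - [255,-0.017,-0.087,0,0]
    - [255,-0.021,-0.107,0,0]
    - [255,-0.024,-0.122,0,0]
    - [255,-0.026,-0.132,0,0]

```text
clock: 15.43
ee_pos: [0.5979, -0.127, 0.2389]
tool_rot: [3.141, 0.0, 0.266]
contact_force: [1.1, -0.2, -3.3]
finger_gap: 0.0107
gripper_force: 117.3
```

>>> arm_command:
  deltas:
    - [255,-0.003,-0.017,0,0]
    - [255,-0.007,-0.037,0,-0.5]
    - [255,-0.011,-0.057,0,-1]
    - [255,-0.015,-0.077,0,-1.3]
    - [255,-0.019,-0.097,0,-1.3]
    - [255,-0.0215,-0.11,0,-1.3]
    - [255,-0.0225,-0.115,0,-1.3]
    - [255,-0.0225,-0.115,0,-1.3]

```text
clock: 16.1
ee_pos: [0.5758, -0.2407, 0.2387]
tool_rot: [-3.141, 0.0, 0.244]
contact_force: [-0.1, 0.6, -2.5]
finger_gap: 0.0107
gripper_force: 117.3
```

Run:
```python
from h import *
s=sensors.sense();print(s['clock'],s['ee_pos'],s['tool_rot'])
S=vision.grab_frame('side');T=vision.grab_frame('top');W=vision.grab_frame('wrist')
for n,f in(('s2',S),('t2',T),('w2',W)): cv2.imwrite(f'pics/{n}.png',f['color'][:,:,::-1])
f0=np.array([.548,-.129,0])
for n,f in(('S',S),('T',T),('W',W)): print(n,proj(f,f0+[0,0,.056]),proj(f,f0+[0,0,.2]))
a=S['color'][210:480,270:460,::-1];b=T['color'][140:300,340:500,::-1]
c=np.zeros((600,800,3),np.uint8)
c[:,:422]=cv2.resize(a,(422,600),interpolation=cv2.INTER_CUBIC)
c[:370,430:]=cv2.resize(b,(370,370),interpolation=cv2.INTER_CUBIC)
c[372:600,430:730]=cv2.resize(W['color'][:,:,::-1],(300,228))
cv2.imwrite('pics/look3.png',np.clip(c*1.4,0,255).astype(np.uint8))
```

```text
16.1 [ 0.57577579 -0.24067089  0.23867795] [-3.14148545e+00  6.05873750e-05  2.43552582e-01]
S [367.5 370.6] [371.9 299.6]
T [416.4 211.1] [429.6 196.8]
W [200.2 211.4] [116.  264.2]
```

View pics/look3.png

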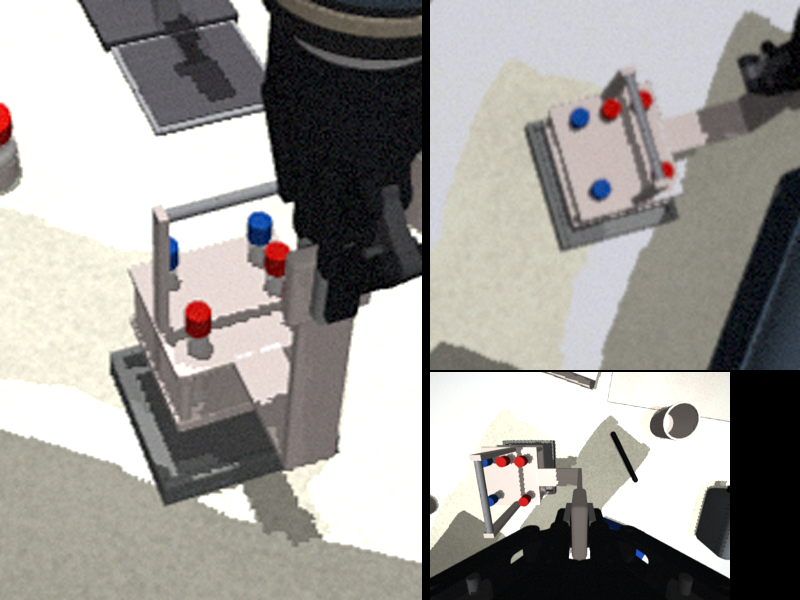

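The picture shows the carrier hovering over the tray, square to it, still ahead of the tray in top view because it is higher. I measure the edge offsets numerically by rectifying each plane.

```bash
cat > edges.py <<'E'
from h import *
def ortho(f,c,yaw,z,R=90,s=4):
    x=np.array([np.cos(yaw),np.sin(yaw),0]);y=np.array([-x[1],x[0],0])
    a=np.arange(-R,R,1/s)/1000
    P=np.array(f['pose']);K=lambda X,Y:c+X*x+Y*y+np.array([0,0,z])
    p=np.array([[proj_(f,K(X,Y)) for X in (a[0],a[-1])] for Y in (a[0],a[-1])],np.float32).reshape(4,2)
    n=len(a);H=cv2.getPerspectiveTransform(np.array([[0,0],[n-1,0],[0,n-1],[n-1,n-1]],np.float32),p)
    g=cv2.cvtColor(f['color'],cv2.COLOR_RGB2GRAY)
    return cv2.warpPerspective(g,H,(n,n),flags=cv2.WARP_INVERSE_MAP|cv2.INTER_LINEAR).astype(float),a*1000
def proj_(f,p):
    P=np.array(f['pose']);c=P[:3,:3].T@(np.asarray(p)-P[:3,3])
    return [f['cx']+f['fx']*c[0]/-c[2], f['cy']-f['fy']*c[1]/-c[2]]
def prof(f,c,yaw,z,axis,near,lo,hi,w=16):
    g,a=ortho(f,c,yaw,z); m=(a>lo)&(a<hi)
    p=np.median(g[m],0) if axis=='x' else np.median(g[:,m],1)
    d=np.gradient(cv2.GaussianBlur(p[None],(0,0),3)[0],a)
    k=(abs(a-near)<w); aa,dd=a[k],d[k]
    return [(round(float(aa[i]),1),round(float(dd[i]),1)) for i in range(1,len(aa)-1) if abs(dd[i])>2.5 and abs(dd[i])>=abs(dd[i-1]) and abs(dd[i])>abs(dd[i+1])]
E
python3 - <<'E'
from edges import *
S=vision.grab_frame('side');T=vision.grab_frame('top')
yaw=np.radians(103.96);t=np.array([.548,-.129,0]);zf=.0565
for n,f in(('T',T),('S',S)):
  for lab,z,ex,ey in(('upper top',zf+.056,45,50),('base bot',zf,45,50),('tray rim',.02,55,60)):
    print(n,lab,'x+',prof(f,t,yaw,z,'x',ex,-30,30),'x-',prof(f,t,yaw,z,'x',-ex,-45,-25),'y-',prof(f,t,yaw,z,'y',-ey,-30,30),'y+',prof(f,t,yaw,z,'y',ey,10,40))
E
```

```text
T upper top x+ [(47.0, -17.3), (51.0, 14.9), (55.0, -22.1), (59.5, 8.0)] x- [(-43.0, -5.7), (-39.0, -15.8), (-30.2, 10.2)] y- [(-54.8, -14.8), (-50.0, 5.3), (-47.2, -9.4), (-43.2, -8.1), (-36.0, 3.1)] y+ [(47.0, -16.4), (53.0, 8.3), (63.5, -2.6)]
T base bot x+ [(36.8, -16.6), (41.0, 14.6), (45.2, -21.4), (50.2, 8.3), (58.5, -7.1)] x- [(-58.5, -4.4), (-45.2, -11.6), (-39.0, -4.0), (-35.0, 13.4), (-30.8, -16.6)] y- [(-65.5, -3.8), (-55.0, -12.8), (-42.8, 7.4), (-37.2, 12.4)] y+ [(41.2, -16.5), (48.8, 7.8), (63.2, 18.1)]
T tray rim x+ [(44.0, 8.0), (52.5, -6.9), (56.8, 21.6)] x- [(-68.5, -3.0), (-54.2, -10.7), (-48.0, -3.9), (-43.8, 13.1)] y- [(-72.0, -3.4), (-58.8, -13.3), (-46.0, 13.1)] y+ [(45.5, 7.5), (60.5, 17.6)]
S upper top x+ [(47.0, 9.7)] x- [] y- [(-61.5, 6.0), (-54.2, -3.1), (-48.0, 3.1), (-38.8, 4.4), (-36.0, 3.0)] y+ [(35.2, 27.1), (44.8, -28.0), (47.5, 33.3)]
S base bot x+ [(30.5, 7.9), (34.2, 8.0), (36.8, -5.1), (42.0, 5.1), (46.8, 8.1)] x- [(-31.5, 17.6)] y- [(-54.0, 2.7), (-46.5, 4.8), (-42.0, 19.8)] y+ [(39.5, 6.9), (44.0, 9.3), (55.2, 3.3), (59.2, -2.8), (64.8, 19.6)]
S tray rim x+ [(40.5, 5.9), (47.0, -22.4)] x- [(-69.0, -39.0), (-66.0, 6.6)] y- [(-57.8, 2.6), (-53.0, 25.1)] y+ [(44.5, 14.7), (56.5, -19.0), (60.5, 45.1)]
```

>>> arm_command:
  deltas:
    - [255,-0.0015,0,-0.003,0]
    - [255,-0.0015,0,-0.007,0]
    - [255,-0.0015,0,-0.012,0]
    - [255,-0.0015,0,-0.017,0]
    - [255,-0.0015,0,-0.022,0]
    - [255,-0.0015,0,-0.026,0]
    - [255,-0.0015,0,-0.028,0]
    - [255,-0.0015,0,-0.028,0]

```text
clock: 17.02
ee_pos: [0.5742, -0.2398, 0.2102]
tool_rot: [-3.141, 0.001, 0.245]
contact_force: [-0.5, -0.6, -4.3]
finger_gap: 0.0105
gripper_force: 117.2
```

```bash
python3 avg.py
python3 - <<'E'
from edges import *
S=vision.grab_frame('side');T=vision.grab_frame('top')
yaw=np.radians(103.96);t=np.array([.548,-.129,0]);zf=.0285
for n,f in(('T',T),('S',S)):
  cv2.imwrite(f'pics/{n}3.png',f['color'][:,:,::-1])
  for lab,z,ex,ey in(('upper top',zf+.056,45,50),('base bot',zf,45,50),('tray rim',.02,55,60)):
    print(n,lab,'x+',prof(f,t,yaw,z,'x',ex,-30,30),'y-',prof(f,t,yaw,z,'y',-ey,-30,30),'y+',prof(f,t,yaw,z,'y',ey,-10,30))
  # raw profiles for T/S, plane rim
  g,a=ortho(f,t,yaw,.02)
  k=(a>30)&(a<76); print(n,'x+ prof 30..75',np.median(g[(a>-30)&(a<30)],0)[k][::8].astype(int).tolist())
  print(n,'y+ prof 30..75',np.median(g[:,(a>-10)&(a<30)],1)[k][::8].astype(int).tolist())
  k=(a>-76)&(a<-30); print(n,'y- prof -76..-30',np.median(g[:,(a>-30)&(a<30)],1)[k][::8].astype(int).tolist())
  print(n,'x- prof -76..-30, y 25..48',np.median(g[(a>28)&(a<46)],0)[k][::8].astype(int).tolist())
E
```

```text
17.3167 [ 0.57461527 -0.23990824  0.21105341] [-0.18  0.04 -3.7 ] [-0.389 -0.096 -0.   ]
T upper top x+ [(46.2, -16.5), (50.0, 14.2), (54.2, -21.1), (58.2, 7.0)] y- [(-52.8, -12.4), (-48.0, 8.7), (-45.2, -11.2), (-41.5, -7.6)] y+ [(48.0, -13.7), (51.8, -3.5), (54.2, 4.1), (61.5, -2.7), (65.5, 17.2)]
T base bot x+ [(36.2, -15.8), (40.0, 13.5), (44.8, -20.5), (49.0, 7.1), (53.8, -7.6), (58.0, 22.0)] y- [(-63.2, -2.7), (-52.5, -12.4), (-41.2, 7.1), (-36.5, 14.2)] y+ [(43.2, -14.0), (61.0, 16.6)]
T tray rim x+ [(43.2, -20.6), (47.8, 7.1), (52.5, -7.6), (56.8, 22.1)] y- [(-64.8, -2.7), (-53.5, -15.0)] y+ [(60.5, 16.7)]
T x+ prof 30..75 [138, 135, 118, 86, 102, 127, 110, 67, 55, 69, 77, 69, 56, 85, 128, 142, 142, 142, 142, 143, 143, 143, 143]
T y+ prof 30..75 [137, 138, 139, 139, 138, 131, 112, 84, 81, 79, 80, 81, 80, 78, 83, 110, 142, 150, 150, 151, 150, 151, 151]
T y- prof -76..-30 [143, 143, 143, 141, 140, 139, 133, 133, 136, 131, 120, 96, 70, 57, 49, 48, 52, 67, 80, 107, 131, 136, 137]
T x- prof -76..-30, y 25..48 [99, 99, 98, 97, 98, 98, 99, 102, 111, 143, 142, 138, 136, 131, 130, 127
[... 333 characters left out ...]
41.2, 10.0), (44.2, -21.7), (49.2, 15.8), (58.5, -18.9), (62.2, 46.8)]
S tray rim x+ [(39.8, -2.8), (49.8, 9.4)] y- [(-53.5, 3.3), (-46.0, 3.2)] y+ [(47.2, 16.9), (56.5, -20.2), (60.5, 47.7), (71.5, 3.1)]
S x+ prof 30..75 [79, 79, 89, 108, 121, 118, 115, 114, 121, 131, 150, 160, 160, 161, 161, 160, 161, 160, 160, 160, 159, 160, 160]
S y+ prof 30..75 [78, 79, 81, 79, 80, 104, 69, 42, 49, 86, 92, 91, 92, 70, 33, 96, 179, 182, 181, 184, 185, 191, 193]
S y- prof -76..-30 [80, 82, 83, 84, 84, 84, 85, 84, 84, 84, 84, 86, 91, 91, 92, 99, 107, 152, 160, 160, 161, 161, 161]
S x- prof -76..-30, y 25..48 [123, 150, 195, 179, 84, 46, 50, 48, 50, 52, 87, 110, 91, 55, 55, 44, 44, 43, 46, 75, 91, 101, 102]
```

>>> arm_command:
  deltas:
    - [255,0,-0.001,0,0]
    - [255,0,-0.002,0,0]
    - [255,0,-0.002,0,0]
    - [255,0,-0.002,0,0]
    - [255,0,-0.002,0,0]
    - [255,0,-0.002,0,0]
    - [255,0,-0.002,0,0]
    - [255,0,-0.002,0,0]

```text
clock: 18.08
ee_pos: [0.5745, -0.2418, 0.2108]
tool_rot: [3.142, -0.0, 0.245]
contact_force: [-0.9, 0.4, -4.2]
finger_gap: 0.0106
gripper_force: 117.2
```

Run:
```python
from edges import *
s=sensors.sense();print(s['ee_pos'],s['tool_rot'])
S=vision.grab_frame('side');T=vision.grab_frame('top')
yaw=np.radians(103.96);t=np.array([.548,-.129,0])
for lo,hi in((-40,-15),(-15,10),(10,38)): print('T x+ base',lo,prof(T,t,yaw,.0285,'x',45,lo,hi),'rim',prof(T,t,yaw,.02,'x',53,lo,hi,6))
for lo,hi in((-35,-10),(-10,15),(15,38)): print('y+ upperT',lo,prof(T,t,yaw,.0845,'y',48,lo,hi,6),'rimT',prof(T,t,yaw,.02,'y',60,lo,hi,6),'S base',prof(S,t,yaw,.0285,'y',45,lo,hi,8),'S rim',prof(S,t,yaw,.02,'y',54,lo,hi,9))
for lo,hi in((20,32),(32,46)): print('S x-',lo,prof(S,t,yaw,.0285,'x',-42,lo,hi,10),'rim',prof(S,t,yaw,.02,'x',-60,lo,hi,14))
```

```text
[ 0.57449882 -0.24183412  0.21082131] [ 3.14158160e+00 -2.50749739e-05  2.44878739e-01]
T x+ base -40 [(34.2, -16.6), (38.5, 13.6), (42.5, -18.4), (54.0, -8.0), (58.2, 22.4)] rim [(52.5, -8.1), (57.0, 22.4)]
T x+ base -15 [(34.5, -16.5), (38.8, 14.2), (42.8, -19.1), (46.2, 3.5), (50.0, 2.6), (54.0, -7.1), (58.2, 22.0)] rim [(48.8, 2.7), (52.5, -7.3), (56.8, 21.9)]
T x+ base 10 [(34.2, -15.3), (38.0, 14.0), (42.8, -19.8), (46.5, 3.8), (50.0, 3.1), (53.8, -6.9), (58.0, 21.4)] rim [(48.5, 3.2), (52.5, -6.9), (56.8, 21.5)]
y+ upperT -35 [(44.0, 19.5), (48.8, -15.3)] rimT [(56.2, -3.0), (60.8, 15.8)] S base [(41.5, 18.1), (44.5, -28.7), (50.0, 22.4)] S rim [(48.0, 22.3), (56.5, -24.6), (60.5, 53.2)]
y+ upperT -10 [(48.8, -16.6)] rimT [(60.5, 17.1)] S base [(41.8, 13.1), (44.8, -23.4), (50.2, 16.2)] S rim [(48.2, 17.2), (56.5, -23.6), (60.5, 48.1)]
y+ upperT 15 [(48.8, -11.3), (52.2, -6.9)] rimT [(60.5, 17.2)] S base [(41.5, 14.5), (44.8, -22.8), (50.5, 13.4)] S rim [(48.0, 13.5), (56.5, -19.3), (60.5, 44.9)]
S x- 20 [(-45.2, 15.4), (-41.0, 6.1), (-38.5, -10.1), (-34.5, 7.1)] rim [(-68.2, -45.9), (-56.8, 19.3), (-52.0, -23.1), (-48.8, -3.7)]
S x- 32 [(-45.5, 16.2), (-41.0, 6.1), (-38.5, -8.3)] rim [(-68.8, -39.1), (-56.2, 16.8), (-51.8, -21.9), (-48.0, -4.4)]
```

Yaw matches and the gaps are even to about 1 mm. Small correction, then descend slowly, watching the force.

>>> arm_command:
  deltas:
    - [255,0,-0.0007,-0.001,0]
    - [255,0,-0.0007,-0.002,0]
    - [255,0,-0.0007,-0.003,0]
    - [255,0,-0.0007,-0.004,0]
    - [255,0,-0.0007,-0.005,0]
    - [255,0,-0.0007,-0.006,0]
    - [255,0,-0.0007,-0.007,0]
    - [255,0,-0.0007,-0.007,0]

```text
clock: 18.85
ee_pos: [0.5744, -0.2425, 0.2036]
tool_rot: [-3.141, 0.0, 0.245]
contact_force: [-0.2, 1.6, -3.9]
finger_gap: 0.0106
gripper_force: 117.3
```

>>> arm_command:
  deltas:
    - [255,0,0,-0.0005,0]
    - [255,0,0,-0.001,0]
    - [255,0,0,-0.0015,0]
    - [255,0,0,-0.002,0]
    - [255,0,0,-0.0025,0]
    - [255,0,0,-0.003,0]
    - [255,0,0,-0.003,0]
    - [255,0,0,-0.003,0]

```text
clock: 19.52
ee_pos: [0.5745, -0.2425, 0.2008]
tool_rot: [-3.142, 0.0, 0.245]
contact_force: [-0.8, -0.6, -3.4]
finger_gap: 0.0104
gripper_force: 117.4
```

```bash
python3 avg.py
```

```text
19.8167 [ 0.57448149 -0.24255719  0.20082792] [ 0.04 -0.02 -3.42] [-0.367 -0.079 -0.012]
```

>>> arm_command:
  deltas:
    - [255,0,0,-0.0005,0]
    - [255,0,0,-0.001,0]
    - [255,0,0,-0.0015,0]
    - [255,0,0,-0.002,0]
    - [255,0,0,-0.0025,0]
    - [255,0,0,-0.003,0]
    - [255,0,0,-0.003,0]
    - [255,0,0,-0.003,0]

```text
clock: 20.48
ee_pos: [0.5745, -0.2425, 0.1978]
tool_rot: [-3.142, 0.0, 0.245]
contact_force: [-0.4, -0.3, -3.3]
finger_gap: 0.0106
gripper_force: 117.4
```

>>> arm_command:
  deltas:
    - [255,0,0,-0.0005,0]
    - [255,0,0,-0.001,0]
    - [255,0,0,-0.0015,0]
    - [255,0,0,-0.002,0]
    - [255,0,0,-0.0025,0]
    - [255,0,0,-0.003,0]
    - [255,0,0,-0.003,0]
    - [255,0,0,-0.003,0]

```text
clock: 21.15
ee_pos: [0.5745, -0.2425, 0.1948]
tool_rot: [-3.142, 0.0, 0.245]
contact_force: [-0.8, 0.2, -3.2]
finger_gap: 0.0104
gripper_force: 117.4
```

```bash
python3 avg.py
```

```text
21.45 [ 0.57451873 -0.2425578   0.19482704] [ 0.31  0.01 -3.72] [-0.406 -0.077 -0.001]
```

>>> arm_command:
  deltas:
    - [255,0,0,-0.0005,0]
    - [255,0,0,-0.001,0]
    - [255,0,0,-0.0015,0]
    - [255,0,0,-0.002,0]
    - [255,0,0,-0.0025,0]
    - [255,0,0,-0.003,0]
    - [255,0,0,-0.003,0]
    - [255,0,0,-0.003,0]

```text
clock: 22.12
ee_pos: [0.5745, -0.2425, 0.1918]
tool_rot: [-3.142, 0.0, 0.245]
contact_force: [0.3, -0.1, -4.0]
finger_gap: 0.0109
gripper_force: 117.4
```

>>> arm_command:
  deltas:
    - [255,0,0,-0.0005,0]
    - [255,0,0,-0.001,0]
    - [255,0,0,-0.0015,0]
    - [255,0,0,-0.0015,0]
    - [255,0,0,-0.0015,0]
    - [255,0,0,-0.0015,0]
    - [255,0,0,-0.0015,0]
    - [255,0,0,-0.0015,0]

```text
clock: 22.78
ee_pos: [0.5745, -0.2425, 0.1904]
tool_rot: [3.142, -0.0, 0.245]
contact_force: [0.6, 0.1, -2.7]
finger_gap: 0.0106
gripper_force: 117.4
```

```bash
python3 avg.py
```

```text
23.0833 [ 0.57448075 -0.24254349  0.19029953] [-0.19 -0.09 -3.68] [-0.365 -0.078  0.004]
```

>>> arm_command:
  deltas:
    - [255,0,0,-0.0003,0]
    - [255,0,0,-0.0006,0]
    - [255,0,0,-0.001,0]
    - [255,0,0,-0.001,0]
    - [255,0,0,-0.001,0]
    - [255,0,0,-0.001,0]
    - [255,0,0,-0.001,0]
    - [255,0,0,-0.001,0]

```text
clock: 23.75
ee_pos: [0.5748, -0.2427, 0.1896]
tool_rot: [3.141, -0.001, 0.245]
contact_force: [2.2, -4.2, 3.4]
finger_gap: 0.0101
gripper_force: 118.1
```

>>> arm_command:
  deltas:
    - [255,0,0,-0.0003,0]
    - [255,0,0,-0.0006,0]
    - [255,0,0,-0.001,0]
    - [255,0,0,-0.001,0]
    - [255,0,0,-0.001,0]
    - [255,0,0,-0.001,0]
    - [255,0,0,-0.001,0]
    - [255,0,0,-0.001,0]

```text
clock: 24.42
ee_pos: [0.5751, -0.2431, 0.1892]
tool_rot: [3.14, -0.002, 0.245]
contact_force: [3.3, -6.0, 9.5]
finger_gap: 0.0106
gripper_force: 119.3
```

```bash
python3 avg.py
```

```text
24.7167 [ 0.57512163 -0.24312425  0.18925612] [ 2.84 -5.93  9.3 ] [-1.082 -0.243  0.03 ]
```

Floor reached, with light contact from the sag. Ease off 1 mm and let go.

>>> arm_command:
  deltas:
    - [255,0,-0.0003,0.0005,0]
    - [255,0,-0.0005,0.001,0]
    - [255,0,-0.0005,0.001,0]
    - [255,0,-0.0005,0.001,0]
    - [230,0,-0.0005,0.001,0]
    - [220,0,-0.0005,0.001,0]
    - [210,0,-0.0005,0.001,0]
    - [200,0,-0.0005,0.001,0]
  squeeze: 20

```text
clock: 25.38
ee_pos: [0.574, -0.2426, 0.1888]
tool_rot: [-3.14, 0.001, 0.245]
contact_force: [0.4, -0.7, 0.1]
finger_gap: 0.0183
gripper_force: 0.0
```

>>> arm_command:
  deltas:
    - [150,0,0,0,0]
    - [100,0,0,0,0]
    - [60,0,0,0,0]
    - [0,0,0,0,0]
    - [0,0,0,0,0]
    - [0,0,0,0,0]
    - [0,0,0,0,0]
    - [0,0,0,0,0]

```text
clock: 26.05
ee_pos: [0.5745, -0.243, 0.1893]
tool_rot: [-3.142, -0.0, 0.245]
contact_force: [-0.1, -0.1, 0.4]
finger_gap: 0.0857
gripper_force: 0.0
```

```bash
python3 avg.py
python3 - <<'E'
from edges import *
S=vision.grab_frame('side');T=vision.grab_frame('top')
yaw=np.radians(103.96);t=np.array([.548,-.129,0]);z=.006
print('T x+ upper',prof(T,t,yaw,z+.056,'x',45,-30,30),'rim z plane',prof(T,t,yaw,.02,'x',48,-30,30,12))
print('T y+ upper',prof(T,t,yaw,z+.056,'y',48,-10,30,8),'S y+ upper',prof(S,t,yaw,z+.056,'y',46,-10,30,8))
E
```

```text
26.35 [ 0.57448703 -0.24303915  0.18932124] [-0.11 -0.29  0.3 ] [-0.002  0.021  0.005]
T x+ upper [(43.2, -16.4), (47.2, 15.0), (51.0, -17.9), (55.5, 3.5), (59.5, -7.8)] rim z plane [(40.0, 14.1), (44.0, -17.9), (48.5, 3.6), (52.5, -7.5), (56.8, 22.0)]
T y+ upper [(47.8, -14.1), (53.0, -4.1)] S y+ upper [(41.0, 27.7), (46.0, -31.3)]
```

>>> arm_command:
  deltas:
    - [0,0,0,0.005,0]
    - [0,0,0,0.015,0]
    - [0,0,0,0.03,0]
    - [0,0,0,0.05,0]
    - [0,0,0,0.075,0]
    - [0,0,0,0.1,0]
    - [0,0,0,0.125,0]
    - [0,0,0,0.14,0]

```text
clock: 27.12
ee_pos: [0.5745, -0.2431, 0.3331]
tool_rot: [3.14, -0.003, 0.245]
contact_force: [0.9, 0.5, -0.9]
finger_gap: 0.0853
gripper_force: 0.0
```

>>> arm_command:
  deltas:
    - [0,0.01,-0.02,0.01,0]
    - [0,0.02,-0.04,0.02,0]
    - [0,0.03,-0.06,0.02,0]
    - [0,0.03,-0.07,0.02,0]
    - [0,0.03,-0.07,0.02,0]
    - [0,0.03,-0.07,0.02,0]
    - [0,0.03,-0.07,0.02,0]
    - [0,0.03,-0.07,0.02,0]

```text
clock: 27.78
ee_pos: [0.6044, -0.3126, 0.35]
tool_rot: [3.141, -0.001, 0.245]
contact_force: [0.1, -0.2, -0.1]
finger_gap: 0.0856
gripper_force: 0.0
```

Run:
```python
from edges import *
s=sensors.sense();print(s['clock'],s['ee_pos'],s['contact_force'])
S=vision.grab_frame('side');T=vision.grab_frame('top')
cv2.imwrite('pics/fin.png',S['color'][:,:,::-1])
yaw=np.radians(103.96);t=np.array([.548,-.129,0]);z=.006
print('T x+ upper',prof(T,t,yaw,z+.056,'x',43,-30,30,6),'halves',prof(T,t,yaw,z+.056,'x',43,-40,-10,4),prof(T,t,yaw,z+.056,'x',43,10,38,4))
print('T y+ upper',prof(T,t,yaw,z+.056,'y',48,-10,30,8),'S y+ upper',prof(S,t,yaw,z+.056,'y',46,-10,30,8))
# grip block top face at z=.228: bright top-face edges, expected x -121..-109
for n,f in(('T',T),('S',S)): 
  g,a=ortho(f,t-.115*np.array([np.cos(yaw),np.sin(yaw),0]),yaw,z+.222,60)
  print(n,'grip x prof -30..30',np.median(g[(a>-15)&(a<15)],0)[(a>-30)&(a<30)][::8].astype(int).tolist(),'y -40..40',np.median(g[:,(a>-3)&(a<3)],1)[(a>-40)&(a<40)][::8].astype(int).tolist())
```

```text
27.7833 [ 0.60441057 -0.31255727  0.34995502] [ 0.12723453 -0.21753137 -0.07275169]
T x+ upper [] halves [] []
T y+ upper [] S y+ upper [(41.0, 26.1), (46.0, -29.6)]
T grip x prof -30..30 [95, 94, 93, 94, 94, 83, 45, 21, 18, 22, 22, 46, 96, 126, 132, 134, 126, 97, 60, 52, 52, 51, 50, 50, 48, 45, 47, 50, 52, 52] y -40..40 [148, 144, 132, 118, 77, 41, 23, 24, 48, 99, 126, 132, 133, 133, 134, 133, 132, 133, 133, 132, 133, 131, 131, 132, 131, 130, 123, 102, 80, 79, 69, 78, 92, 96, 97, 97, 94, 96, 97, 97]
S grip x prof -30..30 [81, 82, 81, 81, 81, 81, 81, 82, 81, 81, 85, 126, 150, 157, 156, 154, 145, 186, 189, 188, 186, 179, 173, 172, 180, 184, 188, 184, 183, 183] y -40..40 [189, 190, 190, 190, 190, 190, 190, 190, 153, 151, 153, 152, 153, 156, 152, 155, 154, 156, 155, 155, 155, 156, 155, 157, 147, 141, 101, 76, 91, 71, 73, 63, 59, 64, 81, 87, 142, 157, 156, 156]
```

Grip, plate and force readings all agree that the carrier is upright and home on the tray floor, with the arm clear. Handing in.

```bash
python3 -c "
from plant import robot
print(robot.sign_off())"
```

```text
the job is handed in; nothing more can be done
None
```

The carrier came off the hook with only a light lean on the lip and now stands in the empty grey tray, with the gripper open and clear. The job is handed in at about 28 s; the final seating was checked by camera measurements and the set-down force rather than a last viewed picture, and sign-off returned no verdict.

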